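# Put the tablet spatula and a tablet strip away in the sloping organiser

### The arm

A 6-joint arm with a two-finger parallel gripper is mounted at the origin on a cart in front of the work surface, level with it; the furniture and walls round the work are solid. World frame = base frame: x ahead of the robot, y to its left, z up, the work surface at z = 0. Lengths are in m, angles in degrees, forces in N, time in s.
With the tool pointing down it reaches from about 0.425 to 0.925 m from the base axis. Payload 12.5 kg.
Tool frame: the origin (TCP) lies on the front face of the gripper's body, between the roots of the fingers; the fingertips stand 73 mm ahead of it and the grasp point (between the pads) lies 54 mm ahead of it; x points along the fingers, y is the direction in which the jaws open and shut, and the axes are right-handed (so a half turn about x gives the same grasp; the last joint's range is limited). The gripper opens to 85 mm and grips with 20 to 120 N. Pads are 22 mm wide; open, the fingers measure 114 mm over their backs; the gripper's body (76 mm by 85 mm) begins 54 mm behind the grasp point. The pads swing forward as they close: fully open they stand 13 mm farther back than shut.
Start: joints at [-71.826, 28.126, 89.318, -0, 62.55, -6.05], TCP at [0.256, -0.57, 0.304] pointing down, gripper open.
Joint ranges: [-177.58, 177.58], [-47.91, 125.51], [2.72, 160], [-65.01, 245.01], [3.68, 167.84], [-153.87, 153.87]. Speed limits (degrees/s): [127.2, 127.2, 159.86, 180, 180, 180].

### API

Orientations are given as [roll, pitch, yaw] about the fixed x, y, z axes, in that order (R = Rz(yaw) Ry(pitch) Rx(roll)).
In Python, from cell import manip gives the robot as it stands.
- The arm moves only by the tool play_rows, never from a script. Its argument "motion" is a list of rows, each a list of 3 entries, a list of its own where there are three numbers: the shift along the tool's x, y, z in m, then the turn, a rotation vector about the tool's x, y, z in degrees, then the opening in per cent of the stroke, from 0 (shut) to 100 (fully open). In form: [[[dx, dy, dz], [ax, ay, az], grip], ...]. A call has 1 to 10 rows; each row shifts and turns the commanded pose from where the row before left it, along the tool's axes as they then stand; what a row does not reach is not made up. A row lasts 1/10 s, in which the tool goes at most 50 mm and 8.59 degrees, less where a joint would pass 70% of its speed; a pose out of reach is approached as far as the arm can. A call is refused whole if a number of a shift passes 0.05 or a number of a turn 8.59, either way. A call with a gripper value outside its range is refused whole. The fingers move at their own pace and stop on an object; "squeeze" is the grip in N (left out, the last holds). Time passes only in rows, so rows that do not move let the fingers close. It gives the time, the measured TCP pose, the force and the opening at its end, in the units of the state.
- manip.read_state(): the state, without advancing time (a new reading comes with each control period).
- manip.grab_frame(name): name is "scene" or "top"; returns the picture (384x512x3 uint8, red, green, blue); there is no depth.
- manip.camera_model(name): a dict with "intrinsics" (3x3 intrinsics, pixels), "extrinsics" (4x4, takes a point from world to camera coordinates). Camera axes: x right, y down, z forward; pixel columns grow to the right and rows downward; lengths in m; the calibration is good to about 2 mm. A picture is of the moment at which its call begins. camera_model takes no time and is no camera call.
- manip.hand_in(): hands the job in, once; it reports no verdict.
The state is a dict: "time_s": time; "joints": joint angles; "dq": joint speeds; "tau": joint torques, N m; "position": TCP position; "tcp_rot": TCP orientation; "wrist_force": force on the tool from outside, world axes, zero at the start; "moment": the same for the moment, N m; "grip_width": finger opening in m.
Only numpy, scipy, OpenCV 4.12 (cv2) and the standard library are available. Lean on these libraries where they do the work, as an engineer would, in place of code of your own. Each camera call takes 0.05 s, during which the arm holds its last target. There are 200 camera calls.

### The job

Tidy the dispensing desk into the sloping wooden organiser: lay the loose tablet strip in the empty strip pocket, and the tablet spatula in the long pocket along the high side, with its handle at the end that has the finger recess. Both must end lying flat on the pocket floor, right down inside the pocket; set them down rather than drop them, and leave the stapler, the date stamp and the white bottle where they are.

Things in the scene. Friction and masses are not known exactly. Their poses are not given: they have to be found in the camera images.
- organiser: light wooden organiser, fixed to the desk: a routed, felt-lined board on two cheeks, 244 mm wide (y), about 180 mm deep (x), 23 mm high at the low front and 105 mm behind. It stands turned: the low side faces the chair to the robot's right, yaw about 0.95 to 1.45 rad. Origin: centre of its foot print, on the desk; z up, x towards its high side, y along it (roughly towards the robot)
- board: its sloping board, 196 mm up the slope (x) by 244 (y) by 14 thick, inclined 25 degrees. Origin: centre of its underside; x up the slope, y level, roughly towards the robot, z normal out of it. Four pockets 9 mm deep, floors 5 mm over the underside. Two hold fixed things, leave them: a strip with red tablets (at x -18, y +60 mm), a white pen (along the low edge, x -80 mm)
- strip_pocket (a point): centre of the floor of the empty strip pocket (the one farther from the robot), axes as board. The pocket is 106 mm long (y) by 48 mm (x, up the slope) and 9 mm deep; in the middle of both long sides a finger recess as deep, 48 mm wide (y), reaches out to 49 mm from the pocket centre (x)
- spatula_pocket (a point): centre of the floor of the empty long pocket on the high side of the strip pockets, axes as board. The pocket is 190 mm long (y) by 30 mm (x) and 9 mm deep; round y = +30 mm (nearer the robot) a finger recess as deep, 48 mm wide (y), reaches out to 38 mm on either side (x)
- strip: loose tablet (blister) strip with cream-white tablets, 40 mm (x) by 96 mm (y) by 6 mm thick (z), 12 g, rigid, lying flat on the desk, tablets up. Origin: centre of its underside. Either end may go first. Take it across its 40 mm width
- spatula: tablet spatula, 177 mm long (y), lying flat on the desk, 30 g. Red-brown handle 14 mm wide (x), 8 mm thick, from y = +18 to +88 mm; thin steel blade 20 mm wide, 2 mm thick, to y = -88 mm. Origin: underside, middle of its length; z up
- handle (a point): point on the spatula's axis inside the handle, 30 mm from the spatula's origin towards the handle end and 4 mm up, close to its centre of mass: a good place to grip across the 14 mm width. Axes as spatula
- date_stamp: brown wooden date stamp standing on the desk, 26 x 52 x 66 mm high, origin at the centre of its foot; stays where it is
- stapler: blue desk stapler, 34 x 126 x 40 mm, origin at the centre of its underside; stays where it is
- bottle: white screw-cap bottle, 49 mm across, 88 mm high, origin at the centre of its foot; stays where it is

How it is judged (in metres and radians):
At the end, for the whole second after the job is handed in: Strip in the empty strip pocket, spatula in the long one, handle at the recess end (y positive): each flat on the floor (within 4 mm, 0.08 rad), along its pocket (0.15 rad), centred within 8 mm up and 9 mm along the slope (spatula 9 and 10), at rest (under 20 mm/s) (x of strip in the frame of strip_pocket between -0.008 and 0.008 m and y of strip in the frame of strip_pocket between -0.009 and 0.009 m and z of strip in the frame of strip_pocket between -0.003 and 0.004 m and angle between the z axis of strip and the z axis of strip_pocket, either way round below 0.08 rad and angle between the y axis of strip and the y axis of strip_pocket, either way round below 0.15 rad and linear speed of each of strip, spatula below 0.02 m/s and x of spatula in the frame of spatula_pocket between -0.009 and 0.009 m and y of spatula in the frame of spatula_pocket between -0.01 and 0.01 m and z of spatula in the frame of spatula_pocket between -0.003 and 0.004 m and angle between the z axis of spatula and the z axis of spatula_pocket, either way round below 0.08 rad and angle between the y axis of spatula and the y axis of spatula_pocket, either way round below 0.15 rad and y of handle in the frame of spatula_pocket above 0 m); the robot touches nothing.
It fails at once if the tablet strip is dropped into the organiser (it moves at over 0.7 m/s, free of the gripper, within 80 mm of its pocket) (distance between strip and strip_pocket below 0.08 m and linear speed of strip above 0.7 m/s and contact force between the fingers and strip below 0.05 N).
It fails at once if the spatula is dropped into the organiser (it moves at over 0.7 m/s, free of the gripper, within 80 mm of its pocket) (distance between spatula and spatula_pocket below 0.08 m and linear speed of spatula above 0.7 m/s and contact force between the fingers and spatula below 0.05 N).
It fails at once if the date stamp is shifted by more than 30 mm (distance of date_stamp from where it was at the start of the episode above 0.03 m).
It fails at once if the stapler is shifted by more than 30 mm (distance of stapler from where it was at the start of the episode above 0.03 m).
It fails at once if the white bottle is shifted by more than 30 mm (distance of bottle from where it was at the start of the episode above 0.03 m).
It also fails if it takes over 64 s, if anything falls off the work surface, if the arm or the gripper's body presses on something with over 40 N, if the wrist force passes 120 N, or if a joint passes its speed limit or range.

## Working session

There is one attempt and no reset: what is moved stays moved. The work goes in short steps, Python scripts to look and compute and a tool call to move; the robot and the scene stay as the last step left them, time stands still between calls to the robot, and variables do not carry over. Pictures are saved under pics/ and viewed, about 8 in all and at most 12, crops included, and the job is handed in when it is done.

Besides the shell and the picture viewer there is one more tool, called after "Emit:" as name(argument=value, ...), one argument or row to a line, values as JSON. play_rows: Moves the arm, as the interface text tells. Its arguments: {"type":"object","properties":{"motion":{"type":"array","items":{"type":"array"}},"squeeze":{"type":"number"}},"required":["motion"]}

```bash
ls; mkdir -p pics
python3 - <<'E'
from cell import manip
import cv2
for n in("top","scene"):
    im=manip.grab_frame(n); cv2.imwrite(f"pics/{n}0.png",cv2.resize(im[:,:,::-1],(800,600),interpolation=cv2.INTER_CUBIC))
    c=manip.camera_model(n); print(n,c["intrinsics"],c["extrinsics"])
print(manip.read_state())
E
```

```text
pics
top [[422.30974339   0.         256.46015259]
 [  0.         422.30974339 187.29523855]
 [  0.           0.           1.        ]] [[ 0.01572911 -0.999564    0.02498826 -0.00379692]
 [-0.98269633 -0.02006687 -0.18413379  0.61364774]
 [ 0.18455495 -0.02165961 -0.9825835   1.20135865]
 [ 0.          0.          0.          1.        ]]
scene [[457.71345272   0.         258.6781094 ]
 [  0.         457.71345272 191.00545728]
 [  0.           0.           1.        ]] [[-0.79013058  0.61289099  0.00763572  0.46766146]
 [ 0.48352908  0.63091817 -0.60674698 -0.26685286]
 [-0.37668727 -0.47571725 -0.79485835  1.51868057]
 [ 0.          0.          0.          1.        ]]
{'time_s': 0.1, 'joints': array([-7.18254707e+01,  2.81599286e+01,  8.93473100e+01, -6.50924330e-04,
        6.25492756e+01, -6.05284010e+00]), 'dq': array([ 0.0005961 , -0.06154261, -0.02480318,  0.04330617, -0.08825082,
        0.05503245]), 'tau': array([ 2.29105266e-03, -6.19446874e+01, -2.62025285e+01, -1.31325078e-04,
        2.87996954e-03,  6.86835079e-06]), 'position': array([ 0.25642748, -0.56982749,  0.30339037]), 'tcp_rot': array([-95.46753742,  89.9434828 , 108.7601323 ]), 'wrist_force': array([ 0.14819338,  0.76913503, -0.23910385]), 'moment': array([ 0.01568691, -0.02340346, -0.0276731 ]), 'grip_width': 0.08547745396753992}
```

View pics/top0.png

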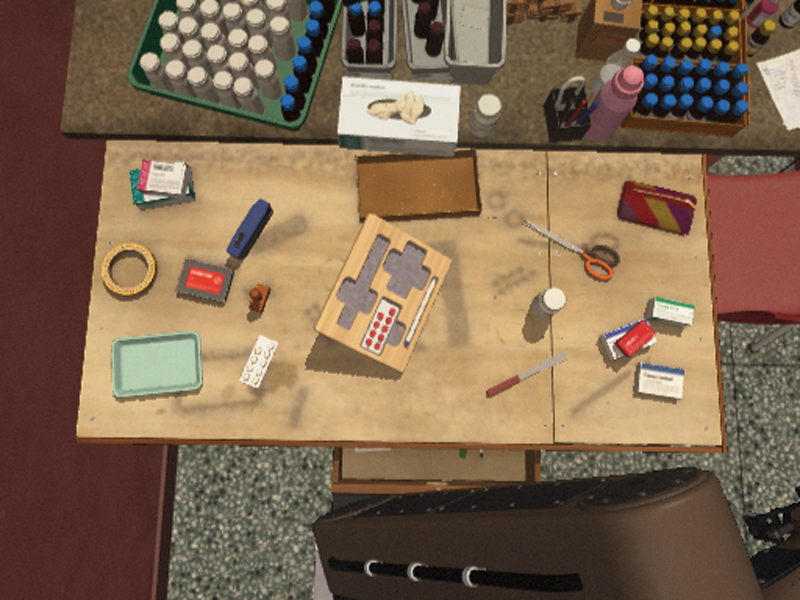

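View pics/scene0.png

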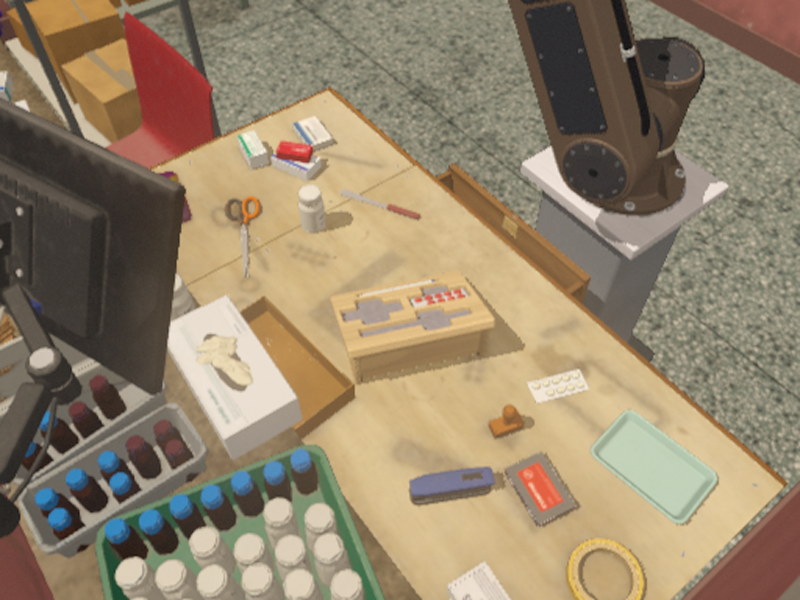

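Run:
```python
import cv2,numpy as np
from cell import manip
def mont(name,crops,size,out):
    im=np.mean([manip.grab_frame(name) for _ in range(2)],0).astype(np.uint8)[:,:,::-1]
    C=np.zeros((size[1],size[0],3),np.uint8)
    for (x,y,w,h,s,ox,oy) in crops:
        c=cv2.resize(im[y:y+h,x:x+w],None,fx=s,fy=s,interpolation=cv2.INTER_CUBIC)
        for i in range(0,w,10): cv2.putText(c,str(x+i),(i*s,8),0,.3,(255,255,0));cv2.line(c,(i*s,0),(i*s,4),(255,255,0))
        for i in range(0,h,10): cv2.putText(c,str(y+i),(0,i*s+3),0,.3,(255,255,0))
        C[oy:oy+h*s,ox:ox+w*s]=c
    cv2.imwrite(out,C)
mont("top",[(197,132,98,110,5,0,0),(150,212,34,40,8,500,0),(308,222,59,36,5,500,330)],(800,560),"pics/t1.png")
mont("scene",[(205,170,116,78,5,0,0),(333,230,50,32,4,590,0),(215,118,58,26,3,590,150),(305,255,40,30,3,590,260)],(800,400),"pics/s1.png")
```

```text
(no output)
```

View pics/t1.png

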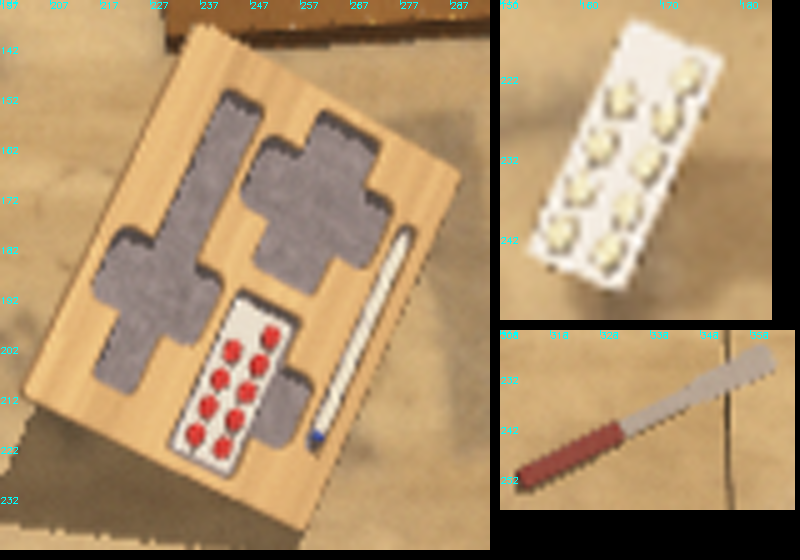

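View pics/s1.png

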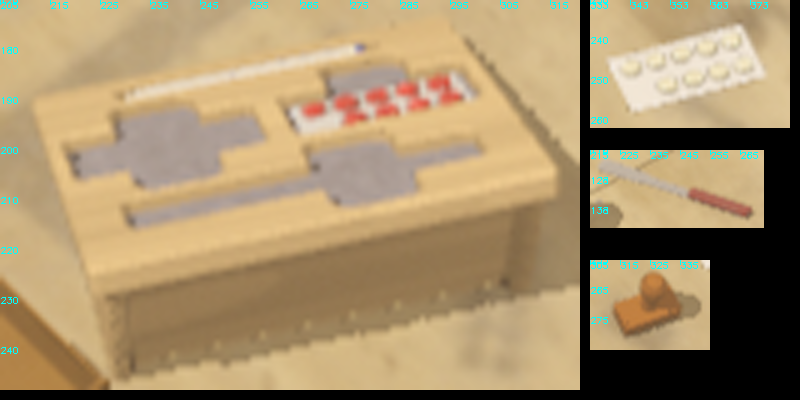

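```bash
cat > fit.py <<'E'
import numpy as np
from scipy.optimize import least_squares
from cell import manip
M={n:manip.camera_model(n) for n in("top","scene")}
def proj(n,P):
    P=np.atleast_2d(P); E=M[n]["extrinsics"]; q=(P@E[:3,:3].T+E[:3,3])@M[n]["intrinsics"].T
    return q[:,:2]/q[:,2:]
def px(c,s,x0,y0,ox=0,oy=0):
    c=np.array(c,float); return (c-[ox,oy]+.5)/s-.5+[x0,y0]
a=np.radians(25)
def Rb(yaw):
    c,s=np.cos(yaw),np.sin(yaw)
    return np.array([[c,-s,0],[s,c,0],[0,0,1]])@np.array([[np.cos(a),0,-np.sin(a)],[0,1,0],[np.sin(a),0,np.cos(a)]])
E
cat > run1.py <<'E'
from fit import *
T=lambda *c:px(c,5,197,132); S=lambda *c:px(c,5,205,170)
cor=[(98,-122),(98,122),(-98,-122),(-98,122)]
def model(p):
    x,y,z,yaw,sx,tx,ty=p
    b=cor+[(sx+15,-95),(sx-15,-95),(sx+15,95),(sx-15,95)]+[(tx+24,ty-53),(tx-24,ty-53),(tx+24,ty+53),(tx-24,ty+53)]
    b=np.c_[np.array(b)/1e3,np.full(len(b),.014)]
    return b@Rb(yaw).T+[x,y,z]
ot=T((205,25),(25,397),(461,178),(303,528),(226,90),(265,110),(92,375),(135,393),(321,110),(380,147),(252,270),(312,293))
os=S((92,275),(557,172),(35,103),(468,28),(137,228),(126,208),(484,152),(475,137))
def res(p):
    P=model(p); return np.r_[(proj("top",P)-ot).ravel(),(proj("scene",P[:8])-os).ravel(),(p[2]-.051)/.001]
f=least_squares(res,[.7,.02,.051,1.1,48,-18,-60],loss="soft_l1",x_scale=[.01,.01,.01,.1,10,10,10])
print("board",f.x.round(4)); r=f.fun[:-1].reshape(-1,2); print(r.round(1).tolist())
x,y,z,yaw,sx,tx,ty=f.x; R=Rb(yaw)
for n,q in(("strip_pocket",(tx,ty)),("spat_pocket",(sx,0))): print(n,(R@np.array([q[0]/1e3,q[1]/1e3,.005])+[x,y,z]).round(4))
# strip
ot2=px([(632,18),(723,60),(627,292),(530,255)],8,150,212,500,0)
os2=px([(740,25),(765,75),(632,110),(608,60)],4,333,230,590,0)
def ms(p):
    c,s=np.cos(p[2]),np.sin(p[2]); 
    return np.array([[p[0]+c*u-s*v,p[1]+s*u+c*v,p[3]] for u,v in((.02,-.048),(-.02,-.048),(-.02,.048),(.02,.048))])
def r2(p,use=2):
    P=ms(p); A=(proj("top",P)-ot2).ravel()
    return np.r_[A,(proj("scene",np.roll(P,p5,0))-os2).ravel() if use==2 else [],(p[3]-.003)/.002]
best=None
for p5 in range(4):
    g=least_squares(r2,[.5,.3,1.1,.003],x_scale=[.01,.01,.1,.01])
    if best is None or g.cost<best.cost: best=g
print("strip",best.x.round(4),best.fun.round(1))
g=least_squares(lambda p:r2(p,1),[.5,.3,1.1,.003],x_scale=[.01,.01,.1,.01]);print("strip top only",g.x.round(4),g.fun.round(1))
# spatula
ot3=px([(518,484),(623,432),(769,358)],5,308,222,500,330)
os3=px([(750,212),(690,193),(606,171)],3,215,118,590,150)
def r3(p,top=True):
    c,s=np.cos(p[2]),np.sin(p[2]); P=np.array([[p[0]-s*v,p[1]+c*v,h] for v,h in((.088,.005),(.018,.005),(-.088,.002))])
    return np.r_[(proj("top",P)-ot3).ravel(),(proj("scene",P)-os3).ravel()[:2 if 0 else None]*.5]
g=least_squares(r3,[.5,-.1,1.9,],x_scale=[.01,.01,.1]);print("spat",g.x.round(4),g.fun.round(1))
E
python3 run1.py
```

```text
board [ 6.13700e-01  4.18000e-02  4.93000e-02  1.16750e+00  5.04164e+01
 -1.88999e+01 -5.90113e+01]
[[-1.4, -1.2], [-1.2, -0.2], [0.1, -0.9], [-0.2, 1.3], [-0.2, -0.8], [0.4, 0.0], [-0.7, 0.5], [-0.5, 1.3], [-0.2, -0.2], [0.8, -0.1], [-0.9, -0.7], [0.3, 1.9], [-0.3, -0.2], [1.3, 0.2], [-0.4, -1.0], [-4.2, -2.6], [-0.9, 0.4], [-0.8, -1.3], [1.7, 0.4], [-0.2, -1.8]]
strip_pocket [0.6605 0.0009 0.0458]
spat_pocket [0.6308 0.0819 0.0751]
strip [4.8420e-01 2.8130e-01 1.2097e+00 1.0000e-03] [-0.5 -0.1  0.2 -0.5 -0.6 -0.1 -0.6 -0.4 -0.  -0.7  0.4 -0.7 -0.2 -0.1
 -0.3 -0.4 -1. ]
strip top only [0.4833 0.2797 1.2185 0.003 ] [-0.2  0.1  0.5 -0.4 -0.1  0.2 -0.2  0.  -0. ]
spat [ 0.4667 -0.241   0.4745] [-0.  -0.1 -0.7  0.   0.1 -0.4  0.3 -0.3  0.2 -0.5 -0.6 -1.6]
```

```bash
cat > run2.py <<'E'
from fit import *
import cv2
from scipy.optimize import minimize
def cross(cx,cy,hx,hy,ry,rx):
    return [(cx+hx,cy-hy),(cx-hx,cy-hy),(cx-hx,ry-24),(cx-rx,ry-24),(cx-rx,ry+24),(cx-hx,ry+24),(cx-hx,cy+hy),(cx+hx,cy+hy),(cx+hx,ry+24),(cx+rx,ry+24),(cx+rx,ry-24),(cx+hx,ry-24)]
def polys(p):
    x,y,z,yaw,sx,tx,ty=p
    out=[]
    for q in(cross(sx,0,15,95,30,38),cross(tx,ty,24,53,ty,49)):
        out.append(np.c_[np.array(q)/1e3,np.full(12,.014)]@Rb(yaw).T+[x,y,z])
    return out
ROI={"top":(197,132,98,110),"scene":(205,170,116,78)}; k=8
p0=np.array([.6137,.0418,.0505,1.1675,50.4,-18.9,-59.]); sc=np.array([.004,.004,.003,.02,3,3,3])
msk={}; ims={}
def render(n,p):
    x0,y0,w,h=ROI[n]; m=np.zeros((h*k,w*k),np.uint8)
    for P in polys(p):
        q=(proj(n,P)-[x0,y0]+.5)*k-.5
        cv2.fillPoly(m,[np.round(q*16).astype(np.int32)],255,shift=4)
    return cv2.resize(m,(w,h),interpolation=cv2.INTER_AREA)/255.
for n in ROI:
    x0,y0,w,h=ROI[n]; im=np.mean([manip.grab_frame(n) for _ in range(2)],0)[y0:y0+h,x0:x0+w]
    s=(im[...,0]-im[...,2])/im.max(2)   # red-blue: wood high, felt low
    near=cv2.dilate((render(n,p0)>.5).astype(np.uint8),np.ones((9,9)))>0
    core=render(n,p0)>.99; f=np.median(s[core]); wd=np.median(s[near&(render(n,p0)<.01)])
    print(n,"felt",f,"wood",wd); dark=im.max(2)<110
    m=np.clip((wd-s)/(wd-f),0,1); m[dark]=1
    # mask out region of red strip pocket
    ex=np.zeros((h,w),np.uint8); R=Rb(p0[3])
    e=np.array([(-18+26,2),(-18-52,2),(-18-52,122),(-18+26,122)])/1e3
    q=proj(n,np.c_[e,np.full(4,.014)]@R.T+p0[:3])-[x0,y0]; cv2.fillPoly(ex,[q.astype(np.int32)],1)
    msk[n]=(m,near&(ex==0)); ims[n]=im
def cost(u,cams):
    p=p0+u*sc
    return sum((((render(n,p)-msk[n][0])**2)[msk[n][1]]).sum() for n in cams)+ ((p[2]-.0505)/.001)**2*2
for cams in(("top",),("scene",),("top","scene")):
    g=minimize(cost,np.zeros(7),args=(cams,),method="Powell",options=dict(maxiter=20)); p=p0+g.x*sc
    R=Rb(p[3]); print(cams,round(g.fun,1),p.round(4))
    for nm,q in(("strip",(p[5],p[6])),("spat",(p[4],0))): print("  ",nm,(R@np.array([q[0]/1e3,q[1]/1e3,.005])+p[:3]).round(4))
out=[]
for n in ROI:
    x0,y0,w,h=ROI[n]; kk=6 if n=="top" else 3
    c=cv2.resize(ims[n][...,::-1].astype(np.uint8),None,fx=kk,fy=kk,interpolation=cv2.INTER_CUBIC)
    L=polys(p)+[np.array([(98,122,14),(-98,122,14),(-98,-122,14),(98,-122,14)])/1e3@Rb(p[3]).T+p[:3]]
    for P in L: cv2.polylines(c,[np.round(((proj(n,P)-[x0,y0]+.5)*kk-.5)).astype(np.int32)],True,(0,255,0),1)
    out.append(c)
C=np.zeros((600,800,3),np.uint8)
c=out[0][:600,:440];  
c=cv2.resize(out[0],None,fx=.75,fy=.75); C[:c.shape[0],:c.shape[1]]=c; d=out[1]; C[:d.shape[0],c.shape[1]:c.shape[1]+d.shape[1]]=d
cv2.imwrite("pics/ov.png",C)
E
python3 run2.py
```

```text
top felt 0.13815789473684212 wood 0.46652267818574517
scene felt 0.14492753623188406 wood 0.40625
('top',) 134.3 [ 6.15000e-01  4.28000e-02  5.04000e-02  1.17460e+00  4.92938e+01
 -1.93353e+01 -5.87951e+01]
   strip [0.6616 0.002  0.0467]
   spat [0.6314 0.082  0.0757]
('scene',) 294.7 [ 6.17700e-01  4.43000e-02  5.05000e-02  1.16280e+00  5.03953e+01
 -1.77470e+01 -5.90000e+01]
   strip [0.6646 0.0042 0.0475]
   spat [0.635  0.0843 0.0763]
('top', 'scene') 436.3 [ 6.15900e-01  4.29000e-02  4.85000e-02  1.16790e+00  4.96825e+01
 -1.92969e+01 -5.89094e+01]
   strip [0.6624 0.0018 0.0449]
   spat [0.6327 0.0824 0.0741]
```

View pics/ov.png

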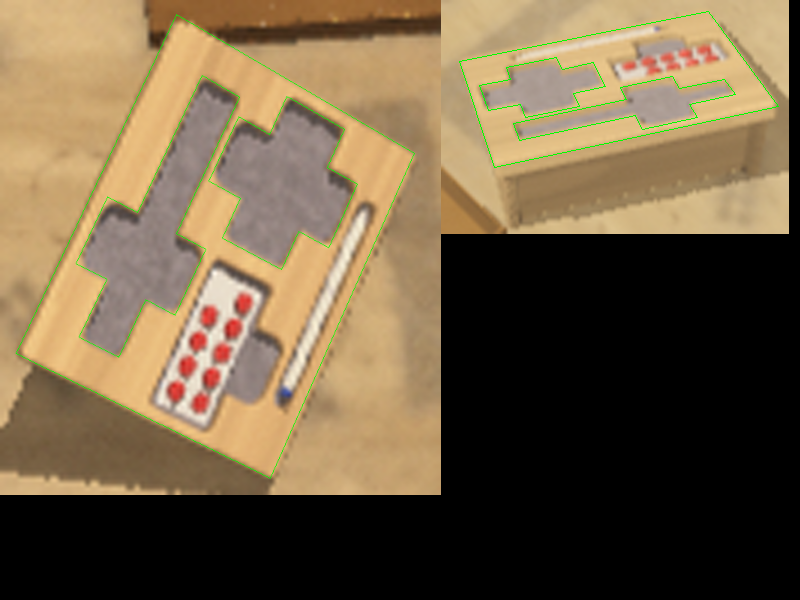

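```bash
cat > plan.py <<'E'
import numpy as np, math, sys
from scipy.spatial.transform import Rotation as Ro
from cell import manip
a=math.radians(25)
BY=1.169; SP=np.array([.6623,.0022,.0465]); LP=np.array([.632,.0825,.0755])
def cur():
    s=manip.read_state(); return s["position"],Ro.from_euler("xyz",s["tcp_rot"],degrees=True)
def tool(xd,yd,R0=None):
    xd=np.array(xd,float);yd=np.array(yd,float); c=[]
    for s in(1,-1):
        y=s*yd; c.append(Ro.from_matrix(np.c_[xd,y,np.cross(xd,y)]))
    return min(c,key=lambda r:(R0.inv()*r).magnitude()) if R0 else c[0]
def down(yaw,R0): return tool([0,0,-1],[math.cos(yaw),math.sin(yaw),0],R0)
cy,sy=math.cos(BY),math.sin(BY); BX=np.array([cy*math.cos(a),sy*math.cos(a),math.sin(a)]); BYv=np.array([-sy,cy,0]); BN=np.cross(BX,BYv)
def board(R0): return tool(-BN,BX,R0)
def rows(p,R,pt,Rt,n=None,show=True):
    d=np.linalg.norm(pt-p); ang=np.degrees((R.inv()*Rt).magnitude()); n=n or max(1,math.ceil(max(d/.035,ang/7)))
    out=[]
    for i in range(n):
        k=n-i; v=(R.inv()*Rt).as_rotvec(degrees=True)/k; sh=R.inv().apply((pt-p)/k)
        sh=sh.round(4); v=v.round(2); p=p+R.apply(sh); R=R*Ro.from_rotvec(v,degrees=True); out.append((sh.tolist(),v.tolist()))
    if show: print(f"n={n} dist {d*1e3:.1f}mm ang {ang:.1f}"); [print([*o]) for o in out]
    return p,R
E
python3 - <<'E'
from plan import *
p,R=cur(); print(R.as_matrix().round(2).tolist())
yaw=.4745; y=np.array([-math.sin(yaw),math.cos(yaw),0]); g=np.array([.4667,-.241,0])+.03*y; print(g)
rows(p,R,np.array([g[0],g[1],.13]),down(yaw,R))
E
```

```text
[[0.0, 0.41, -0.91], [-0.0, -0.91, -0.41], [-1.0, 0.0, -0.0]]
[ 0.45299319 -0.21431436  0.        ]
n=13 dist 442.0mm ang 87.0
[[0.0134, -0.0187, -0.025], [6.7, -0.0, -0.0]]
[[0.0134, -0.0215, -0.0227], [6.7, -0.0, -0.0]]
[[0.0134, -0.024, -0.02], [6.69, -0.0, -0.0]]
[[0.0134, -0.0262, -0.017], [6.7, -0.0, -0.0]]
[[0.0134, -0.028, -0.0139], [6.69, -0.0, -0.0]]
[[0.0134, -0.0294, -0.0105], [6.7, -0.0, -0.0]]
[[0.0134, -0.0305, -0.007], [6.69, -0.0, -0.0]]
[[0.0133, -0.0311, -0.0034], [6.7, -0.0, -0.0]]
[[0.0134, -0.0313, 0.0002], [6.69, -0.0, -0.0]]
[[0.0133, -0.031, 0.0039], [6.7, -0.0, -0.0]]
[[0.0134, -0.0303, 0.0075], [6.69, -0.0, -0.0]]
[[0.0133, -0.0293, 0.011], [6.7, -0.0, -0.0]]
[[0.0134, -0.0278, 0.0142], [6.69, -0.0, -0.0]]
```

Run:
```python
from plan import *
p,R=cur()
yaw=.4745; g=np.array([.453,-.2143,0])
rows(p,R,np.array([g[0],g[1],.13]),down(yaw,None),n=14)
```

```text
n=14 dist 442.0mm ang 93.0
[[0.0124, -0.0174, -0.0232], [-6.64, 0.0, -0.0]]
[[0.0124, -0.0146, -0.0251], [-6.64, 0.0, -0.0]]
[[0.0124, -0.0116, -0.0266], [-6.64, 0.0, -0.0]]
[[0.0124, -0.0085, -0.0278], [-6.64, 0.0, -0.0]]
[[0.0124, -0.0052, -0.0286], [-6.64, 0.0, -0.0]]
[[0.0124, -0.0018, -0.029], [-6.64, 0.0, -0.0]]
[[0.0124, 0.0015, -0.029], [-6.64, 0.0, -0.0]]
[[0.0124, 0.0048, -0.0286], [-6.64, 0.0, -0.0]]
[[0.0124, 0.0081, -0.0278], [-6.64, 0.0, -0.0]]
[[0.0125, 0.0113, -0.0267], [-6.64, 0.0, -0.0]]
[[0.0124, 0.0143, -0.0252], [-6.64, 0.0, -0.0]]
[[0.0125, 0.0172, -0.0234], [-6.64, 0.0, -0.0]]
[[0.0124, 0.0197, -0.0213], [-6.64, 0.0, -0.0]]
[[0.0125, 0.0221, -0.0189], [-6.64, 0.0, -0.0]]
```

Emit:
play_rows(
  motion=[
    [[0.0124,-0.0174,-0.0232],[-6.64,0,0],47],
    [[0.0124,-0.0146,-0.0251],[-6.64,0,0],47],
    [[0.0124,-0.0116,-0.0266],[-6.64,0,0],47],
    [[0.0124,-0.0085,-0.0278],[-6.64,0,0],47],
    [[0.0124,-0.0052,-0.0286],[-6.64,0,0],47],
    [[0.0124,-0.0018,-0.029],[-6.64,0,0],47],
    [[0.0124,0.0015,-0.029],[-6.64,0,0],47],
    [[0.0124,0.0048,-0.0286],[-6.64,0,0],47],
    [[0.0124,0.0081,-0.0278],[-6.64,0,0],47],
    [[0.0125,0.0113,-0.0267],[-6.64,0,0],47],
  ],
  squeeze=40,
)

```text
time_s: 1.5
position: [0.3973, -0.315, 0.1795]
tcp_rot: [38.6, 90.0, -50.5]
wrist_force: [0.4, -0.3, 0.2]
grip_width: 0.0401
```

Emit:
play_rows(
  motion=[
    [[0.0124,0.0143,-0.0252],[-6.64,0,0],47],
    [[0.0125,0.0172,-0.0234],[-6.64,0,0],47],
    [[0.0124,0.0197,-0.0213],[-6.64,0,0],47],
    [[0.0125,0.0221,-0.0189],[-6.64,0,0],47],
    [[0,0,0],[0,0,0],47],
    [[0,0,0],[0,0,0],47],
    [[0,0,0],[0,0,0],47],
  ],
)

```text
time_s: 2.2
position: [0.453, -0.215, 0.1304]
tcp_rot: [23.2, 90.0, -39.7]
wrist_force: [-0.2, -1.2, -0.3]
grip_width: 0.0399
```

Run:
```python
from plan import *
p,R=cur(); s=manip.read_state(); print(p,s["joints"].round(1),s["grip_width"],s["wrist_force"].round(1))
rows(p,R,np.array([.453,-.2143,.082]),down(.4745,None))
```

```text
[ 0.45297475 -0.21497513  0.13037281] [-32.9  33.3 115.7  -0.   31.  -60. ] 0.03994034453340466 [-0.2 -1.2 -0.3]
n=2 dist 48.4mm ang 0.1
[[0.0242, 0.0002, -0.0003], [-0.05, 0.02, -0.01]]
[[0.0242, 0.0001, -0.0003], [-0.05, 0.02, -0.01]]
```

Emit:
play_rows(
  motion=[
    [[0.024,0.0002,-0.0004],[0,0,0],47],
    [[0.024,0.0002,-0.0004],[0,0,0],47],
    [[0.003,0,0],[0,0,0],47],
    [[0.002,0,0],[0,0,0],47],
    [[0,0,0],[0,0,0],47],
  ],
)

```text
time_s: 2.7
position: [0.4531, -0.214, 0.0777]
tcp_rot: [25.8, 89.9, -37.1]
wrist_force: [-0.6, -0.2, 0.3]
grip_width: 0.0399
```

Emit:
play_rows(
  motion=[
    [[0.001,0,0],[0,0,0],47],
    [[0.001,0,0],[0,0,0],47],
    [[0,0,0],[0,0,0],47],
  ],
)

```text
time_s: 3.0
position: [0.4531, -0.2135, 0.0754]
tcp_rot: [26.2, 90.0, -36.7]
wrist_force: [-0.6, 0.7, 0.2]
grip_width: 0.0399
```

Emit:
play_rows(
  motion=[
    [[0.001,0,0],[0,0,0],47],
    [[0.001,0,0],[0,0,0],47],
    [[0,0,0],[0,0,0],47],
  ],
)

```text
time_s: 3.3
position: [0.453, -0.2134, 0.0729]
tcp_rot: [-127.4, 90.0, 169.8]
wrist_force: [-0.0, 0.5, -0.5]
grip_width: 0.0402
```

Emit:
play_rows(
  motion=[
    [[0.001,0,0],[0,0,0],47],
    [[0.001,0,0],[0,0,0],47],
    [[0,0,0],[0,0,0],47],
  ],
)

```text
time_s: 3.6
position: [0.453, -0.2134, 0.0712]
tcp_rot: [14.5, 90.0, -48.4]
wrist_force: [-0.3, -0.3, 3.8]
grip_width: 0.0398
```

Emit:
play_rows(
  motion=[
    [[0.001,0,0],[0,0,0],47],
    [[0.001,0,0],[0,0,0],47],
    [[0,0,0],[0,0,0],47],
  ],
)

```text
time_s: 3.9
position: [0.453, -0.2134, 0.071]
tcp_rot: [26.4, 89.9, -36.4]
wrist_force: [-5.4, 3.0, 35.6]
grip_width: 0.0402
```

Run:
```python
from cell import manip
import cv2
im=manip.grab_frame("scene")[60:180,170:330,::-1]
cv2.imwrite("pics/g1.png",cv2.resize(im,None,fx=5,fy=5,interpolation=cv2.INTER_CUBIC))
s=manip.read_state();print(s["position"],s["wrist_force"],s["grip_width"])
```

```text
[ 0.45298529 -0.21339492  0.07099271] [-6.41165978  3.93847846 35.79710615] 0.04003221617847826
```

View pics/g1.png

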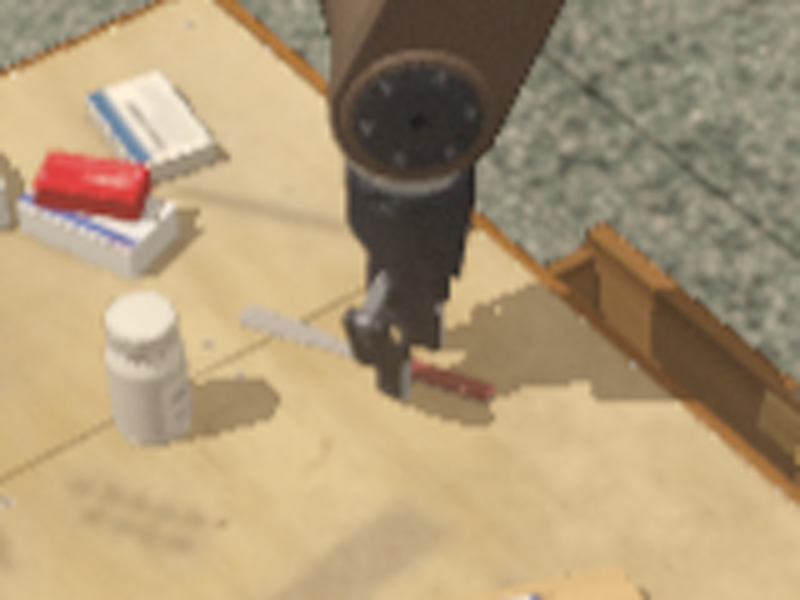

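Emit:
play_rows(
  motion=[
    [[-0.003,0,0],[0,0,0],47],
    [[-0.002,0,0],[0,0,0],40],
    [[0,0,0],[0,0,0],25],
    [[0,0,0],[0,0,0],5],
    [[0,0,0],[0,0,0],5],
    [[0,0,0],[0,0,0],5],
    [[0,0,0],[0,0,0],5],
  ],
  squeeze=40,
)

```text
time_s: 4.65
position: [0.453, -0.2134, 0.0739]
tcp_rot: [-49.7, 90.0, -112.6]
wrist_force: [-0.6, 0.6, 4.7]
grip_width: 0.0122
```

Run:
```python
from plan import *
from cell import manip
import cv2
s=manip.read_state();print(s["position"],s["wrist_force"],s["grip_width"])
im=manip.grab_frame("top")[200:280,290:390,::-1]
cv2.imwrite("pics/g2.png",cv2.resize(im,None,fx=6,fy=6,interpolation=cv2.INTER_CUBIC))
```

```text
[ 0.45300806 -0.21344791  0.07392997] [-0.64650798  0.5633954   4.7210746 ] 0.012196875981664518
```

View pics/g2.png

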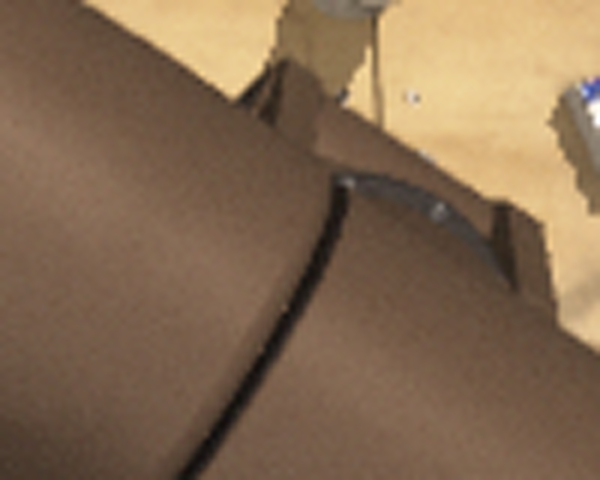

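```bash
cat >> plan.py <<'E'
def show_fk(p,R): print("end",p.round(4),R.as_euler("xyz",degrees=True).round(1))
E
python3 - <<'E'
from plan import *
p,R=cur()
print(BX,BYv,BN)
p1=p+[0,0,.16]
p,R=rows(p,R,p1,R,n=4)
T=LP+.0308*BYv+.0739*BN
p,R=rows(p,R,T+.07*BN,board(R));
E
```

```text
[0.35443182 0.83412942 0.42261826] [-0.92035999  0.39107224  0.        ] [-0.16527427 -0.38896094  0.90630779]
n=4 dist 160.0mm ang 0.0
[[-0.04, -0.0, -0.0], [0.0, 0.0, 0.0]]
[[-0.04, -0.0, -0.0], [0.0, 0.0, 0.0]]
[[-0.04, -0.0, -0.0], [0.0, 0.0, 0.0]]
[[-0.04, -0.0, -0.0], [0.0, 0.0, 0.0]]
n=9 dist 283.5mm ang 46.7
[[0.0031, 0.0253, -0.0185], [-4.35, 0.96, 2.66]]
[[0.0046, 0.0265, -0.0164], [-4.35, 0.96, 2.67]]
[[0.0061, 0.0274, -0.0143], [-4.35, 0.97, 2.67]]
[[0.0076, 0.0281, -0.0121], [-4.35, 0.96, 2.66]]
[[0.0092, 0.0285, -0.0098], [-4.35, 0.97, 2.67]]
[[0.0106, 0.0287, -0.0074], [-4.35, 0.96, 2.66]]
[[0.0121, 0.0287, -0.0051], [-4.35, 0.97, 2.67]]
[[0.0134, 0.0283, -0.0027], [-4.35, 0.96, 2.66]]
[[0.0148, 0.0278, -0.0003], [-4.35, 0.97, 2.67]]
```

Emit:
play_rows(
  motion=[
    [[-0.02,0,0],[0,0,0],5],
    [[-0.04,0,0],[0,0,0],5],
    [[-0.04,0,0],[0,0,0],5],
    [[-0.04,0,0],[0,0,0],5],
    [[-0.02,0,0],[0,0,0],5],
  ],
)

```text
time_s: 5.2
position: [0.4533, -0.2136, 0.2368]
tcp_rot: [28.4, 89.8, -34.4]
wrist_force: [0.7, 0.1, -0.5]
grip_width: 0.0125
```

Emit:
play_rows(
  motion=[
    [[0.0031,0.0253,-0.0185],[-4.35,0.96,2.66],5],
    [[0.0046,0.0265,-0.0164],[-4.35,0.96,2.67],5],
    [[0.0061,0.0274,-0.0143],[-4.35,0.97,2.67],5],
    [[0.0076,0.0281,-0.0121],[-4.35,0.96,2.66],5],
    [[0.0092,0.0285,-0.0098],[-4.35,0.97,2.67],5],
    [[0.0106,0.0287,-0.0074],[-4.35,0.96,2.66],5],
    [[0.0121,0.0287,-0.0051],[-4.35,0.97,2.67],5],
    [[0.0134,0.0283,-0.0027],[-4.35,0.96,2.66],5],
    [[0.0148,0.0278,-0.0003],[-4.35,0.97,2.67],5],
    [[0,0,0],[0,0,0],5],
  ],
)

```text
time_s: 6.2
position: [0.5804, 0.0408, 0.2049]
tcp_rot: [90.1, 64.9, 67.3]
wrist_force: [0.3, -0.3, -0.9]
grip_width: 0.0128
```

Emit:
play_rows(
  motion=[
    [[0,0,0],[0,0,0],5],
    [[0,0,0],[0,0,0],5],
  ],
)

```text
time_s: 6.4
position: [0.5795, 0.038, 0.2058]
tcp_rot: [90.1, 65.0, 67.0]
wrist_force: [0.1, 0.2, -0.1]
grip_width: 0.0125
```

Run:
```python
from plan import *
import cv2
p,R=cur(); s=manip.read_state(); print(p,s["joints"].round(1),s["grip_width"],s["wrist_force"].round(1))
T=LP+.0308*BYv+.0739*BN
print("err board axes mm",[round(float((p-T)@v)*1e3,1) for v in(BX,BYv,BN)])
p,R=rows(p,R,T+.02*BN,board(R))
c=[cv2.resize(manip.grab_frame(n)[y:y+100,x:x+130,::-1],None,fx=5 if n=="top" else 5,fy=5,interpolation=cv2.INTER_CUBIC) for n,x,y in(("scene",200,150),)]
cv2.imwrite("pics/h1.png",c[0])
```

```text
[0.57953294 0.03804327 0.20583603] [ -10.3   30.6  106.6   36.9   43.3 -104.6] 0.012545730982526291 [ 0.1  0.2 -0.1]
err board axes mm [-0.6, 0.1, 70.2]
n=2 dist 50.2mm ang 0.1
[[0.0251, 0.0003, 0.0001], [-0.03, 0.0, 0.02]]
[[0.0251, 0.0003, 0.0], [-0.04, 0.0, 0.02]]
```

View pics/h1.png

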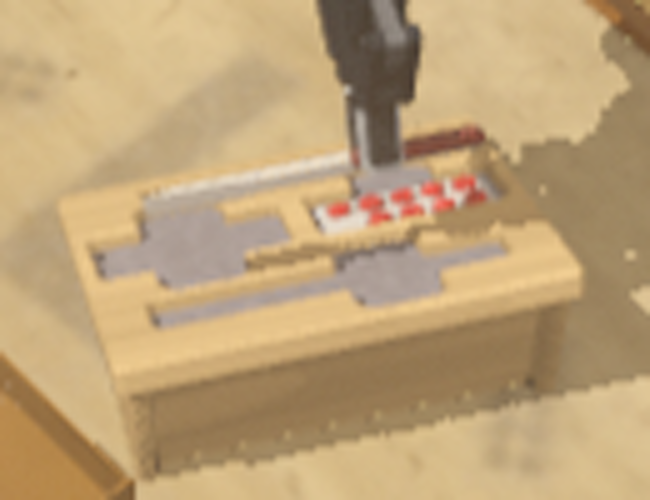

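Emit:
play_rows(
  motion=[
    [[0.02,0.0003,0],[-0.04,0,0.02],5],
    [[0.02,0.0003,0],[-0.03,0,0.02],5],
    [[0.013,0,0],[0,0,0],5],
    [[0.004,0,0],[0,0,0],5],
    [[0.003,0,0],[0,0,0],5],
    [[0,0,0],[0,0,0],5],
  ],
)

```text
time_s: 7.05
position: [0.59, 0.0622, 0.1521]
tcp_rot: [89.9, 65.0, 66.9]
wrist_force: [-0.1, -0.9, -0.2]
grip_width: 0.0126
```

Emit:
play_rows(
  motion=[
    [[0.002,0,0],[0,0,0],5],
    [[0.002,0,0],[0,0,0],5],
    [[0.001,0,0],[0,0,0],5],
    [[0,0,0],[0,0,0],5],
  ],
)

```text
time_s: 7.45
position: [0.5908, 0.0644, 0.1473]
tcp_rot: [89.9, 65.0, 67.0]
wrist_force: [0.3, -0.5, -0.8]
grip_width: 0.0129
```

Run:
```python
from plan import *
import cv2
p,R=cur(); s=manip.read_state()
T=LP+.0308*BYv+.0739*BN
print("err board axes mm",[round(float((p-T)@v)*1e3,1) for v in(BX,BYv,BN)],"F",[round(float(s["wrist_force"]@v),1) for v in(BX,BYv,BN)],s["grip_width"])
c=cv2.resize(manip.grab_frame("scene")[160:245,200:330,::-1],None,fx=6,fy=6,interpolation=cv2.INTER_CUBIC)
cv2.imwrite("pics/h2.png",c)
```

```text
err board axes mm [0.6, 0.0, 5.1] F [-0.6, -0.4, -0.6] 0.012927704211037148
```

View pics/h2.png

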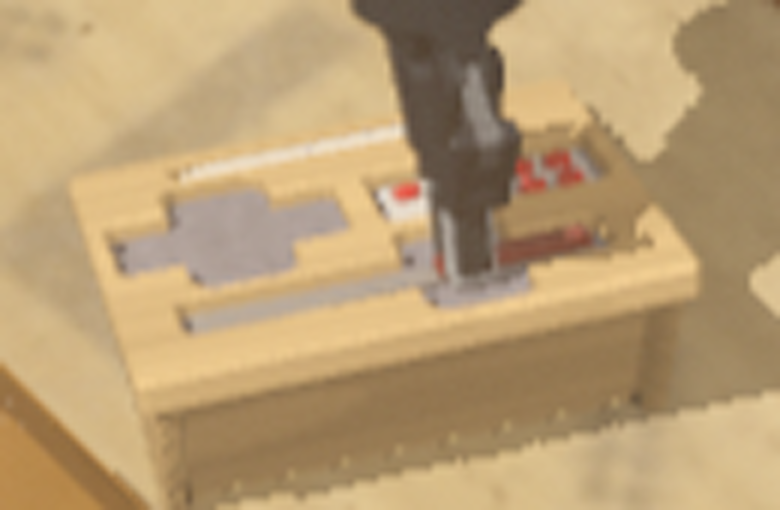

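Emit:
play_rows(
  motion=[
    [[0.001,0,0],[0,0,0],5],
    [[0.001,0,0],[0,0,0],5],
    [[0.001,0,0],[0,0,0],5],
    [[0,0,0],[0,0,0],5],
  ],
)

```text
time_s: 7.9
position: [0.5913, 0.0655, 0.1448]
tcp_rot: [89.9, 65.0, 67.0]
wrist_force: [-1.8, -1.1, 2.9]
grip_width: 0.0124
```

Emit:
play_rows(
  motion=[
    [[0.001,0,0],[0,0,0],5],
    [[0.001,0,0],[0,0,0],5],
    [[0,0,0],[0,0,0],5],
  ],
)

```text
time_s: 8.2
position: [0.5913, 0.0656, 0.1446]
tcp_rot: [89.7, 64.9, 66.8]
wrist_force: [-13.8, -12.9, 24.7]
grip_width: 0.0123
```

Emit:
play_rows(
  motion=[
    [[0.0005,0,0],[0,0,0],5],
    [[0,0,0],[0,0,0],5],
  ],
)

```text
time_s: 8.4
position: [0.5913, 0.0656, 0.1446]
tcp_rot: [89.7, 64.9, 66.8]
wrist_force: [-17.2, -14.8, 31.0]
grip_width: 0.0124
```

Emit:
play_rows(
  motion=[
    [[-0.001,0,0],[0,0,0],5],
    [[-0.001,0,0],[0,0,0],5],
    [[0,0,0],[0,0,0],18],
    [[0,0,0],[0,0,0],25],
    [[0,0,0],[0,0,0],32],
    [[0,0,0],[0,0,0],32],
  ],
)

```text
time_s: 9.0
position: [0.5914, 0.0659, 0.1439]
tcp_rot: [90.0, 65.0, 67.0]
wrist_force: [0.4, 0.5, 0.4]
grip_width: 0.0272
```

Emit:
play_rows(
  motion=[
    [[-0.005,0,0],[0,0,0],32],
    [[-0.015,0,0],[0,0,0],32],
    [[-0.04,0,0],[0,0,0],32],
    [[-0.04,0,0],[0,0,0],50],
    [[-0.03,0,0],[0,0,0],65],
    [[0,0,0],[0,0,0],65],
  ],
)

```text
time_s: 9.6
position: [0.5701, 0.0134, 0.2666]
tcp_rot: [89.0, 64.9, 66.0]
wrist_force: [-0.0, -0.2, 0.4]
grip_width: 0.0555
```

Run:
```python
from plan import *
p,R=cur(); s=manip.read_state(); print(p,s["joints"].round(1),s["grip_width"],s["time_s"])
yaw=1.213; g=np.array([.484,.2805])
q=np.array([.535,.16,.24])
p,R=rows(p,R,np.array([g[0],g[1],.18]),down(yaw,R))
print('then'); rows(p,R,np.array([g[0],g[1],.085]),R)
```

```text
[0.57010942 0.01342013 0.26656308] [ -13.1   25.1  104.6   32.8   50.2 -101.5] 0.05549779003899802 9.6
n=9 dist 293.7mm ang 25.2
[[0.0186, 0.0173, -0.0205], [-0.27, 0.11, -2.79]]
[[0.0177, 0.0183, -0.0204], [-0.27, 0.11, -2.79]]
[[0.0169, 0.0192, -0.0203], [-0.27, 0.11, -2.78]]
[[0.0159, 0.0201, -0.0201], [-0.27, 0.11, -2.79]]
[[0.015, 0.021, -0.02], [-0.27, 0.11, -2.78]]
[[0.014, 0.0218, -0.0199], [-0.27, 0.11, -2.79]]
[[0.0129, 0.0225, -0.0197], [-0.27, 0.1, -2.78]]
[[0.0119, 0.0233, -0.0196], [-0.27, 0.11, -2.79]]
[[0.0107, 0.0238, -0.0195], [-0.26, 0.1, -2.78]]
then
n=3 dist 95.0mm ang 0.0
[[0.0317, 0.0, 0.0], [0.0, 0.0, 0.0]]
[[0.0317, 0.0, 0.0], [0.0, 0.0, 0.0]]
[[0.0316, 0.0, 0.0], [0.0, 0.0, 0.0]]
```

Emit:
play_rows(
  motion=[
    [[0.0186,0.0173,-0.0205],[-0.27,0.11,-2.79],65],
    [[0.0177,0.0183,-0.0204],[-0.27,0.11,-2.79],65],
    [[0.0169,0.0192,-0.0203],[-0.27,0.11,-2.78],65],
    [[0.0159,0.0201,-0.0201],[-0.27,0.11,-2.79],65],
    [[0.015,0.021,-0.02],[-0.27,0.11,-2.78],65],
    [[0.014,0.0218,-0.0199],[-0.27,0.11,-2.79],65],
    [[0.0129,0.0225,-0.0197],[-0.27,0.1,-2.78],65],
    [[0.0119,0.0233,-0.0196],[-0.27,0.11,-2.79],65],
    [[0.0107,0.0238,-0.0195],[-0.26,0.1,-2.78],65],
    [[0,0,0],[0,0,0],65],
  ],
)

```text
time_s: 10.6
position: [0.4812, 0.2849, 0.1755]
tcp_rot: [-158.5, 89.5, -178.7]
wrist_force: [-1.0, -0.7, -0.5]
grip_width: 0.0557
```

Emit:
play_rows(
  motion=[
    [[0,0,0],[0,0,0],65],
    [[0,0,0],[0,0,0],65],
  ],
)

```text
time_s: 10.8
position: [0.4829, 0.2815, 0.1767]
tcp_rot: [-179.5, 89.6, 160.1]
wrist_force: [0.2, -0.2, 0.1]
grip_width: 0.0558
```

Run:
```python
from plan import *
import cv2
p,R=cur(); s=manip.read_state(); print(p,s["grip_width"],s["time_s"])
p,R=rows(p,R,np.array([.484,.2805,.082]),down(1.213,R))
c=[cv2.resize(manip.grab_frame(n)[y:y+h,x:x+w,::-1],None,fx=4,fy=4,interpolation=cv2.INTER_CUBIC) for n,x,y,w,h in(("top",170,130,90,110),("scene",200,165,110,110))]
cv2.imwrite("pics/k1.png",np.hstack(c))
```

```text
[0.4828697  0.28151564 0.17673892] 0.055823804630395546 10.8
n=3 dist 94.8mm ang 0.4
[[0.0316, -0.0002, 0.0007], [0.02, -0.12, 0.0]]
[[0.0316, -0.0002, 0.0006], [0.02, -0.13, 0.0]]
[[0.0315, -0.0002, 0.0005], [0.02, -0.12, 0.0]]
```

View pics/k1.png

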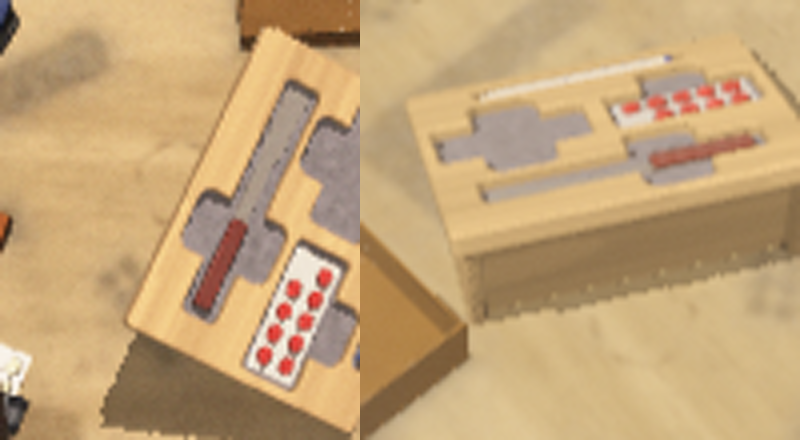

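Emit:
play_rows(
  motion=[
    [[0.03,-0.0002,0.0006],[0,-0.12,0],65],
    [[0.03,-0.0002,0.0006],[0,-0.13,0],65],
    [[0.03,-0.0002,0.0006],[0,-0.12,0],65],
    [[0.01,0,0],[0,0,0],65],
    [[0.004,0,0],[0,0,0],65],
    [[0,0,0],[0,0,0],65],
  ],
  squeeze=30,
)

```text
time_s: 11.5
position: [0.4842, 0.2808, 0.073]
tcp_rot: [-74.2, 90.0, -94.6]
wrist_force: [-0.4, -0.6, 0.6]
grip_width: 0.0555
```

Run:
```python
from plan import *
import cv2
p,R=cur(); s=manip.read_state(); print(p,s["grip_width"],s["wrist_force"],s["time_s"])
rows(p,R,np.array([.484,.2805,.072]),down(1.213,R))
c=[cv2.resize(manip.grab_frame(n)[y:y+h,x:x+w,::-1],None,fx=6,fy=6,interpolation=cv2.INTER_CUBIC) for n,x,y,w,h in(("scene",310,190,100,90),)]
cv2.imwrite("pics/k2.png",np.hstack(c))
```

```text
[0.484161   0.28084206 0.07297224] 0.055467162594667246 [-0.37671611 -0.59619182  0.56193059] 11.5
n=1 dist 1.0mm ang 0.1
[[0.001, -0.0004, -0.0], [0.07, 0.0, 0.01]]
```

View pics/k2.png

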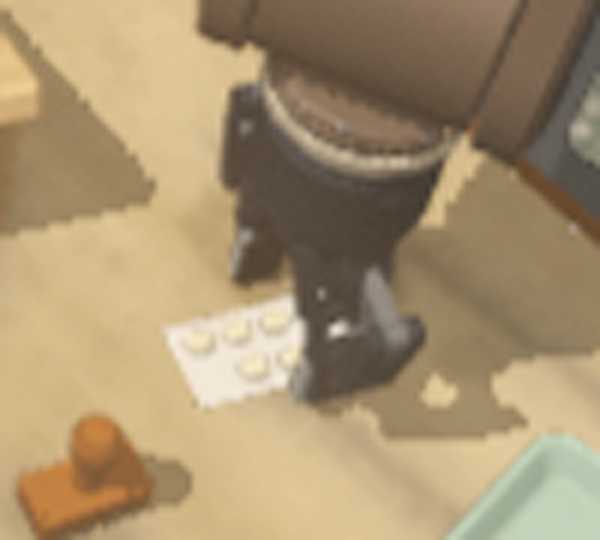

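Emit:
play_rows(
  motion=[
    [[0.001,-0.0003,0],[0,0,0],60],
    [[0,0,0],[0,0,0],52],
    [[0,0,0],[0,0,0],46],
    [[0,0,0],[0,0,0],40],
    [[0,0,0],[0,0,0],40],
    [[0,0,0],[0,0,0],40],
  ],
  squeeze=30,
)

```text
time_s: 12.15
position: [0.4839, 0.2809, 0.0724]
tcp_rot: [31.1, 90.0, 10.7]
wrist_force: [-0.8, -0.4, 7.7]
grip_width: 0.0392
```

Emit:
play_rows(
  motion=[
    [[-0.01,0,0],[0,0,0],40],
    [[-0.03,0,0],[0,0,0],40],
    [[-0.04,0,0],[0,0,0],40],
    [[-0.04,0,0],[0,0,0],40],
    [[-0.02,0,0],[0,0,0],40],
    [[0,0,0],[0,0,0],40],
    [[0,0,0],[0,0,0],40],
  ],
)

```text
time_s: 12.85
position: [0.4835, 0.2808, 0.2118]
tcp_rot: [15.2, 90.0, -5.2]
wrist_force: [0.3, -0.4, -0.7]
grip_width: 0.0385
```

Run:
```python
from plan import *
import cv2
p,R=cur(); s=manip.read_state(); print(p,s["grip_width"],s["wrist_force"],s["time_s"])
# strip white mask in the scene image
im=manip.grab_frame("scene"); cv2.imwrite("pics/k3.png",im[:,:,::-1])
# 71.2 tip -> strip bottom ~ 72 mm ahead
T=SP+.072*BN
p,R=rows(p,R,T+.08*BN,board(R)); show_fk(p,R)
```

```text
[0.48345757 0.28078244 0.21181119] 0.03853055968944162 [ 0.25221599 -0.37576959 -0.72885305] 12.85
n=11 dist 372.1mm ang 25.1
[[0.0025, -0.0239, 0.0238], [0.24, -0.05, 2.27]]
[[0.0016, -0.0239, 0.0239], [0.23, -0.05, 2.27]]
[[0.0007, -0.0238, 0.024], [0.24, -0.05, 2.27]]
[[-0.0003, -0.0237, 0.0241], [0.23, -0.05, 2.27]]
[[-0.0012, -0.0236, 0.0242], [0.24, -0.05, 2.27]]
[[-0.0021, -0.0235, 0.0243], [0.23, -0.05, 2.27]]
[[-0.003, -0.0233, 0.0244], [0.24, -0.05, 2.27]]
[[-0.0039, -0.023, 0.0245], [0.23, -0.05, 2.28]]
[[-0.0048, -0.0227, 0.0245], [0.24, -0.05, 2.27]]
[[-0.0056, -0.0225, 0.0247], [0.23, -0.05, 2.28]]
[[-0.0065, -0.0221, 0.0247], [0.24, -0.06, 2.27]]
end [ 0.6372 -0.0569  0.1842] [90. 65. 67.]
```

Emit:
play_rows(
  motion=[
    [[-0.05,0,0],[0,0,0],40],
    [[0.0025,-0.0239,0.0238],[0.24,-0.05,2.27],40],
    [[0.0016,-0.0239,0.0239],[0.23,-0.05,2.27],40],
    [[0.0007,-0.0238,0.024],[0.24,-0.05,2.27],40],
    [[-0.0003,-0.0237,0.0241],[0.23,-0.05,2.27],40],
    [[-0.0012,-0.0236,0.0242],[0.24,-0.05,2.27],40],
    [[-0.0021,-0.0235,0.0243],[0.23,-0.05,2.27],40],
    [[-0.003,-0.0233,0.0244],[0.24,-0.05,2.27],40],
    [[-0.0039,-0.023,0.0245],[0.23,-0.05,2.28],40],
    [[-0.0048,-0.0227,0.0245],[0.24,-0.05,2.27],40],
  ],
)

```text
time_s: 13.9
position: [0.6096, 0.0032, 0.2373]
tcp_rot: [90.2, 69.5, 67.6]
wrist_force: [0.9, 0.9, 0.0]
grip_width: 0.0389
```

Emit:
play_rows(
  motion=[
    [[-0.0056,-0.0225,0.0247],[0.23,-0.05,2.28],40],
    [[-0.0065,-0.0221,0.0247],[0.24,-0.06,2.27],40],
    [[0,0,0],[0,0,0],40],
    [[0,0,0],[0,0,0],40],
    [[0,0,0],[0,0,0],40],
  ],
)

```text
time_s: 14.4
position: [0.6369, -0.056, 0.2331]
tcp_rot: [90.3, 65.1, 67.3]
wrist_force: [0.0, 0.6, 0.1]
grip_width: 0.0389
```

Run:
```python
from plan import *
p,R=cur(); s=manip.read_state(); print(p,s["grip_width"],s["wrist_force"].round(1),s["time_s"])
T=SP+.072*BN
p,R=rows(p,R,T+.03*BN,board(R),n=4); show_fk(p,R)
```

```text
[ 0.63685416 -0.05599945  0.23310407] 0.03894627944396922 [0.  0.6 0.1] 14.4
n=4 dist 96.3mm ang 0.1
[[0.0235, -0.0053, 0.0002], [-0.01, -0.03, 0.02]]
[[0.0235, -0.0053, 0.0002], [-0.01, -0.03, 0.01]]
[[0.0235, -0.0053, 0.0002], [-0.01, -0.03, 0.02]]
[[0.0235, -0.0053, 0.0002], [-0.0, -0.04, 0.01]]
end [ 0.6455 -0.0374  0.1389] [90. 65. 67.]
```

Emit:
play_rows(
  motion=[
    [[0.0235,-0.0053,0.0002],[0,-0.03,0.02],40],
    [[0.0235,-0.0053,0.0002],[0,-0.03,0.01],40],
    [[0.0235,-0.0053,0.0002],[0,-0.03,0.02],40],
    [[0.0235,-0.0053,0.0002],[0,-0.04,0.01],40],
    [[0,0,0],[0,0,0],40],
    [[0,0,0],[0,0,0],40],
  ],
)

```text
time_s: 15.0
position: [0.646, -0.0374, 0.1401]
tcp_rot: [89.9, 65.0, 66.9]
wrist_force: [0.9, 0.0, 1.2]
grip_width: 0.0388
```

Run:
```python
from plan import *
p,R=cur()
T=SP+.072*BN
print("err board axes mm",[round(float((p-T)@v)*1e3,1) for v in(BX,BYv,BN)])
rows(p,R,T+.012*BN,board(R))
```

```text
err board axes mm [0.7, -0.5, 30.9]
n=1 dist 18.9mm ang 0.1
[[0.0189, -0.0007, -0.0005], [0.04, 0.05, -0.02]]
```

Emit:
play_rows(
  motion=[
    [[0.01,-0.0004,-0.0003],[0,0,0],40],
    [[0.008,-0.0003,-0.0002],[0,0,0],40],
    [[0.003,0,0],[0,0,0],40],
    [[0.002,0,0],[0,0,0],40],
    [[0,0,0],[0,0,0],40],
  ],
)

```text
time_s: 15.5
position: [0.6493, -0.0298, 0.1185]
tcp_rot: [89.8, 65.0, 66.7]
wrist_force: [-0.0, -0.4, -0.5]
grip_width: 0.039
```

Emit:
play_rows(
  motion=[
    [[0.001,0,0],[0,0,0],40],
    [[0.001,0,0],[0,0,0],40],
    [[0,0,0],[0,0,0],40],
  ],
)

```text
time_s: 15.8
position: [0.6496, -0.0291, 0.1168]
tcp_rot: [89.8, 65.0, 66.7]
wrist_force: [-0.9, -0.3, -0.4]
grip_width: 0.0389
```

Emit:
play_rows(
  motion=[
    [[0.001,0,0],[0,0,0],40],
    [[0.001,0,0],[0,0,0],40],
    [[0,0,0],[0,0,0],40],
  ],
)

```text
time_s: 16.1
position: [0.6499, -0.0282, 0.1148]
tcp_rot: [89.8, 65.0, 66.7]
wrist_force: [0.7, 0.1, -1.0]
grip_width: 0.039
```

```bash
cat > st.py <<'E'
from plan import *
p,R=cur(); s=manip.read_state()
T=SP+.072*BN
print("err mm",[round(float((p-T)@v)*1e3,1) for v in(BX,BYv,BN)],"F",[round(float(s["wrist_force"]@v),1) for v in(BX,BYv,BN)],s["grip_width"])
E
python3 st.py
```

```text
err mm [-0.9, -0.5, 3.8] F [-0.1, -0.6, -1.1] 0.03904670504008281
```

Emit:
play_rows(
  motion=[
    [[0.001,0.0005,0],[0,0,0],40],
    [[0.001,0,0],[0,0,0],40],
    [[0,0,0],[0,0,0],40],
  ],
)

```text
time_s: 16.4
position: [0.6504, -0.0273, 0.1141]
tcp_rot: [89.7, 65.0, 66.7]
wrist_force: [-4.6, -2.8, 8.6]
grip_width: 0.0387
```

Emit:
play_rows(
  motion=[
    [[0.001,0,0],[0,0,0],40],
    [[0,0,0],[0,0,0],40],
  ],
)

```text
time_s: 16.6
position: [0.6504, -0.0273, 0.114]
tcp_rot: [89.7, 64.9, 66.6]
wrist_force: [-9.5, -7.3, 17.7]
grip_width: 0.0387
```

Emit:
play_rows(
  motion=[
    [[0.001,0,0],[0,0,0],40],
    [[0,0,0],[0,0,0],40],
  ],
)

```text
time_s: 16.8
position: [0.6504, -0.0272, 0.1139]
tcp_rot: [89.6, 64.9, 66.6]
wrist_force: [-14.7, -11.0, 26.7]
grip_width: 0.0387
```

```bash
python3 st.py
```

```text
err mm [-0.3, -0.6, 2.5] F [-3.1, 9.3, 30.9] 0.03865844967623865
```

Emit:
play_rows(
  motion=[
    [[-0.001,0,0],[0,0,0],40],
    [[-0.0015,0,0],[0,0,0],46],
    [[0,0,0],[0,0,0],50],
    [[0,0,0],[0,0,0],55],
    [[0,0,0],[0,0,0],60],
    [[0,0,0],[0,0,0],60],
  ],
)

```text
time_s: 17.4
position: [0.6504, -0.0271, 0.1135]
tcp_rot: [89.8, 65.0, 66.8]
wrist_force: [0.1, 0.0, 0.1]
grip_width: 0.0507
```

Emit:
play_rows(
  motion=[
    [[-0.005,0,0],[0,0,0],60],
    [[-0.015,0,0],[0,0,0],60],
    [[-0.04,0,0],[0,0,0],60],
    [[-0.04,0,0],[0,0,0],60],
    [[-0.04,0,0],[0,0,0],60],
    [[-0.02,0,-0.04],[0,0,0],60],
    [[-0.02,-0.04,-0.04],[0,0,0],60],
    [[0,-0.04,-0.04],[0,0,0],60],
    [[0,-0.04,0],[0,0,0],60],
    [[0,-0.04,0],[0,0,0],60],
  ],
)

```text
time_s: 18.4
position: [0.4668, -0.1783, 0.212]
tcp_rot: [89.5, 65.0, 66.4]
wrist_force: [1.0, -0.0, 0.8]
grip_width: 0.0515
```

Emit:
play_rows(
  motion=[
    [[0,-0.03,0],[0,0,0],60],
    [[0,-0.03,0],[0,0,0],60],
    [[0,0,0],[0,0,0],60],
    [[0,0,0],[0,0,0],60],
  ],
)

```text
time_s: 18.8
position: [0.4466, -0.2278, 0.186]
tcp_rot: [89.8, 65.0, 66.6]
wrist_force: [0.6, 0.1, 0.2]
grip_width: 0.0509
```

```bash
cat > fin.py <<'E'
from plan import *
from fit import proj,Rb
import cv2
p,R=cur(); s=manip.read_state(); print(p,s["time_s"])
def rect(c,hx,y0,y1,h): return np.array([c+BX*u+BYv*v+BN*h for u,v in((hx,y0),(-hx,y0),(-hx,y1),(hx,y1))])
c=[]
for n,x,y,w,h in(("top",205,130,85,100),("scene",200,165,110,100)):
    im=cv2.resize(manip.grab_frame(n)[y:y+h,x:x+w,::-1],None,fx=4,fy=4,interpolation=cv2.INTER_CUBIC)
    im=cv2.copyMakeBorder(im,0,400-im.shape[0],0,0,cv2.BORDER_CONSTANT)
    q=rect(SP+.001*BN,.024,-.053,.053,.009)
    cv2.polylines(im,[np.round((proj(n,q)-[x,y]+.5)*4).astype(np.int32)],True,(0,255,0),1)
    c.append(im)
cv2.imwrite("pics/fin.png",np.hstack(c))
E
python3 fin.py
```

```text
[ 0.44658735 -0.2277613   0.18603001] 18.8
```

View pics/fin.png

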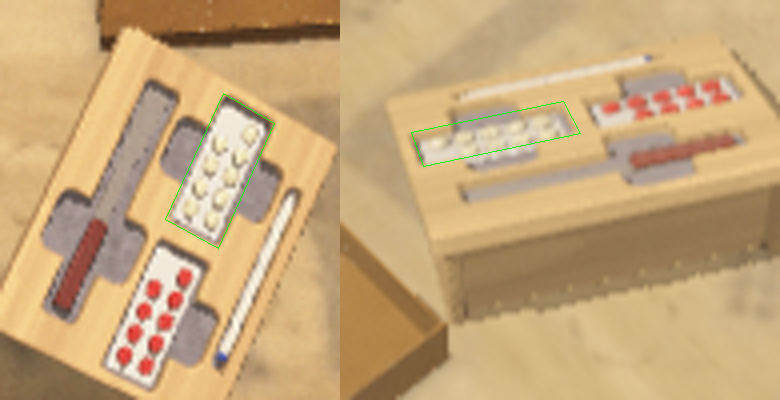

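```bash
python3 -c "
from cell import manip
s=manip.read_state();print(s['time_s'],s['wrist_force'].round(1));print(manip.hand_in())"
```

```text
18.9 [-0.5  0.8 -0.4]
the job is handed in; nothing more can be done
None
```

I laid the spatula in the long pocket, with its handle at the recess end, and the tablet strip in the empty strip pocket. Both were lowered along the board normal until the floor was felt, then released. I handed in at 18.9 s; no verdict was reported.

- **Final picture:** both pieces lie inside their pockets, parallel to them, and the strip sits as deep as the red one. I judged this by eye and did not measure the final poses or flatness.
- **Robot:** it was clear of the organiser, with wrist force at about 1 N or less.
- **Disagreement:** both pieces met the floor 2 to 2.5 mm higher than my camera fit predicted, which suggests the fitted board height was slightly low. In the scene view, the strip pocket outline I drew from the fit also sat a little off the real pocket.
- **Stapler, date stamp and bottle:** the arm stayed clear of all three and I felt no contact. I did not check their positions in a last full view.

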